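# Push the board stand into the inspection corner

## Task

Using only your fingers as pushers, slide the circuit-board stand along the desk into the aluminium corner stop in front of the inspection camera, so that the long side of its base is flush against the long bar and its end is up against the short bar. Push on the base or stand and keep off the circuit board itself; do not lift or tip the stand, leave all the other things on the desk where they are, and finish with your fingers clear.

Things in the scene. Friction and masses are not known exactly. Their poses are not given: they have to be found in the camera images.
- stand: Loose weighted board stand, 0.5 to 0.9 kg, 100 mm tall. Grey slab base 90 (own x) x 150 (own y) x 24 mm tall, upright sides; origin = centre of underside. Post and clip stand 20 mm to own +x of the centre. Slides when pushed low on the base, stops when the push stops. Own +x faces the long bar and camera, turned up to 20 degrees at the start.
- board: Green circuit board upright in the clip, rigid with the stand: 3 (own x) x 60 (own y) x 52 mm tall; origin = middle of its lower edge, 48 mm above the desk, 20 mm to +x of the stand's origin; same axes as the stand.
- corner: Fixed aluminium corner stop, two bars 18 mm wide, 16 tall. Origin = inner corner at desk height, z up. Long bar: inner face is the plane own x = 0, runs along -y to -300 mm, its body on the +x side. Short bar: inner face is own y = 0, runs along -x to -70 mm, its body on the +y side. The stand starts on the open side (-x, -y) and, seated, has its origin at x -45, y -75 mm.
- camera (a point): Front of the lens of the fixed black inspection camera behind the long bar, 78 mm above the desk, looking along the corner's -x. Camera, post and foot fill x 80 to 145, y -50 to -100 mm in the corner's frame, 96 mm tall; a 4 mm strip joins the foot to the long bar.
- fuse_jar: Bystander, loose, in mm: squat amber glass jar with steel cap, 60 across, 52 tall; origin under its centre.
- hex_keys: Bystander, loose, in mm: flat red plastic case with steel hex keys on top, 98 x 50, 20 tall; origin centre of underside, long way = own x.
- solder_spool: Bystander, loose, in mm: spool standing on its flange, 56 across, 40 tall; origin under its centre.
- logic_probe: Bystander, loose, in mm: yellow bar-shaped probe lying flat, 178 long (own x from -80 to +98), 20 wide, 16 tall; tip towards own +x.
- multimeter: Bystander, loose, in mm: grey hand multimeter lying on its back, 140 (own x) x 72, about 38 tall; origin centre of underside.
- screwdriver: Bystander, loose, in mm: screwdriver lying along its own x, 160 long, about 30 thick at most.
Not all that is in view belongs to the job. Leave any red or turquoise look-alike of the stand alone.

How it is judged:
By the outcome, as a careful person would: the job done as asked, in the order asked, and still so for the second after the job is handed in, with the robot touching nothing.
It also fails if it takes over 54 s, if anything falls off the work surface, if the arm or the gripper's body presses on something with over 40 N, if the wrist force passes 120 N, or if a joint passes its speed limit or range.

## Robot

A 7-joint arm with a two-finger parallel gripper is mounted at the origin on the work surface. World frame = base frame: x ahead of the robot, y to its left, z up, the work surface at z = 0. Lengths are in m, angles in rad, forces in N, time in s.
With the tool pointing down it reaches from about 0.4 to 0.875 m from the base axis. Payload 19.3 kg.
Tool frame: the origin (TCP) lies midway between the tips of the shut fingers; the grasp point (between the pads) lies 19 mm behind it; z points along the fingers, y is the line along which they close (so a half turn about z gives the same grasp; the last joint's range is limited). The gripper opens to 85 mm and grips with 20 to 120 N. Pads are 22 mm wide; open, the fingers measure 114 mm over their backs; the gripper's body (76 mm by 85 mm) begins 54 mm behind the grasp point. The pads swing forward as they close: fully open they stand 13 mm farther back than shut.
Start: joints at [1.268, 0.521, -0.036, 1.599, 0.021, 1.021, -0.113], TCP at [0.144, -0.608, 0.191] pointing down, gripper open.
Joint ranges: [-2.91, 2.91], [-0.3, 2.13], [-1.5, 1.42], [0.17, 2.43], [-1.26, 4.41], [0.16, 1.93], [-2.52, 2.52]. Speed limits (rad/s): [1.89, 1.89, 2.39, 2.39, 3.01, 3.01, 3.01].

## Interface

Orientations are given as a unit quaternion [w, x, y, z].
In Python, from rig import read_state, grab_frame, hand_in gives the robot as it stands. The module is installed in compiled form; this text tells all that it offers.
- The arm moves only by the tool servo_tool, never from a script. Its argument "commands" is a list of rows, each an object of numbers: "tx", "ty", "tz": the shift along the tool's x, y, z in cm; "wx", "wy", "wz": the turn, a rotation vector about the tool's x, y, z in degrees; "hand": the closure, from 0 (fully open) to 1 (shut). In form: [{"tx": .., "ty": .., "tz": .., "wx": .., "wy": .., "wz": .., "hand": ..}, ...]. A call has 1 to 20 rows; each row is the pose to reach, as a shift and turn from the pose commanded when the call began, along the tool's axes at that moment; what a row does not reach only later rows make up. A row lasts 1/8 s, in which the tool goes at most 62.5 mm and 10.7 degrees, less where a joint would pass 70% of its speed; a pose out of reach is approached as far as the arm can. A call with a gripper value outside its range is refused whole. The fingers move at their own pace and stop on an object; the grip force is fixed at half the most. Time passes only in rows, so rows that repeat a pose let the fingers close. It gives the time, the measured TCP pose, the force, the opening and the grip force at its end, in the units of the state.
- read_state(): the state, without advancing time (a new reading comes with each control period).
- grab_frame(name): name is "side" or "top"; returns a dict with "color" (420x560x3 uint8, red, green, blue), "range_z" (420x560 float32, m along the optical axis (not along the pixel's ray), 0 where there is no reading), "fovy" (degrees; the focal length in pixels is half the picture's height over the tangent of half this angle, whatever the lens; pixels are square), "cx", "cy" (the principal point, pixels), "rvec" (rotation vector, rad) and "tvec" (3), from world to camera coordinates, as OpenCV has them. Camera axes: x right, y down, z forward; pixel columns grow to the right and rows downward; lengths in m; the calibration is good to about 2 mm. A picture is of the moment at which its call begins.
- hand_in(): hands the job in; it is judged then, once.
The state is a dict: "time": time; "joint_pos": joint angles; "joint_velocities": joint speeds; "joint_efforts": joint torques, N m; "ee_pos": TCP position; "ee_rot": TCP orientation; "force": force on the tool from outside, world axes, zero at the start; "torque": the same for the moment, N m; "finger_gap": finger opening in m; "gripper_force": force on a finger pad.
Only numpy, scipy, OpenCV 4.12 (cv2) and the standard library are available. Lean on these libraries where they do the work, as an engineer would, in place of code of your own. Each camera call takes 0.05 s, during which the arm holds its last target. There are 200 camera calls.

## Working session

There is one attempt and no reset: what is moved stays moved. The work goes in short steps, Python scripts to look and compute and a tool call to move; the robot and the scene stay as the last step left them, time stands still between calls to the robot, and variables do not carry over. Pictures are saved under pics/ and viewed, at most 10 in all, crops included, and the job is handed in when it is done.

Besides the shell and the picture viewer there is one more tool, called in YAML: its name, and indented under it one key for each argument. servo_tool: Moves the arm, as the interface text tells. Its arguments: {"type":"object","properties":{"commands":{"type":"array","items":{"type":"object","properties":{"tx":{"type":"number"},"ty":{"type":"number"},"tz":{"type":"number"},"wx":{"type":"number"},"wy":{"type":"number"},"wz":{"type":"number"},"hand":{"type":"number"}}}}},"required":["commands"]}

```bash
mkdir -p pics
cat > h.py <<'E'
import numpy as np, cv2
from rig import read_state, grab_frame, hand_in
def cam(f):
    H=f["color"].shape[0]; fl=H/2/np.tan(np.radians(f["fovy"])/2)
    R,_=cv2.Rodrigues(np.array(f["rvec"],float)); return fl,R,np.array(f["tvec"],float).ravel()
def ray(f,u,v,z):
    fl,R,t=cam(f); C=-R.T@t; d=R.T@np.array([(u-f["cx"])/fl,(v-f["cy"])/fl,1]); return C+d*(z-C[2])/d[2]
def cloud(f):
    fl,R,t=cam(f); v,u=np.mgrid[:420,:560]; z=f["range_z"]
    p=np.stack([(u-f["cx"])/fl*z,(v-f["cy"])/fl*z,z],-1); return (p-t)@R
def proj(f,p):
    fl,R,t=cam(f); q=R@np.array(p)+t; return fl*q[0]/q[2]+f["cx"],fl*q[1]/q[2]+f["cy"]
def save(f,n,box=None,s=1):
    im=f["color"][...,::-1]
    if box: im=im[box[1]:box[3],box[0]:box[2]]
    cv2.imwrite("pics/"+n,cv2.resize(im,None,fx=s,fy=s,interpolation=cv2.INTER_CUBIC))
E
python3 - <<'E'
from h import *
for n in("top","side"):
    f=grab_frame(n); save(f,n+"0.png",None,1.4); fl,R,t=cam(f); print(n,f["fovy"],-R.T@t,R[2])
print(read_state())
E
```

```text
top 51.16631584035798 [0.40513834 0.02684779 1.36705786] [ 0.12981694 -0.00856464 -0.99150099]
side 53.18163792808053 [ 0.26983535 -0.84563621  0.64539556] [ 0.29651315  0.80056105 -0.52075135]
{'time': 0.1, 'joint_pos': array([ 1.26778969,  0.52193701, -0.03627808,  1.59995455,  0.02122213,
        1.02108839, -0.11276863]), 'joint_velocities': array([-0.00045272, -0.00149709, -0.00037922, -0.00096931, -0.00127284,
       -0.00022465, -0.00118911]), 'joint_efforts': array([ 5.51670324e-03, -9.28485203e+01,  1.98457226e+00, -3.70530653e+01,
        1.80556637e-02,  5.31494385e-03,  1.92547111e-05]), 'ee_pos': array([ 0.14404383, -0.60782642,  0.19099343]), 'ee_rot': array([-4.88094700e-04,  9.93233281e-01,  1.16135260e-01, -1.14010554e-04]), 'force': array([ 0.05688493, -0.1312528 , -0.56074527]), 'torque': array([-0.00390535, -0.00937043, -0.01994263]), 'gripper_force': 0.0, 'finger_gap': 0.08567837447673422}
```

View pics/top0.png

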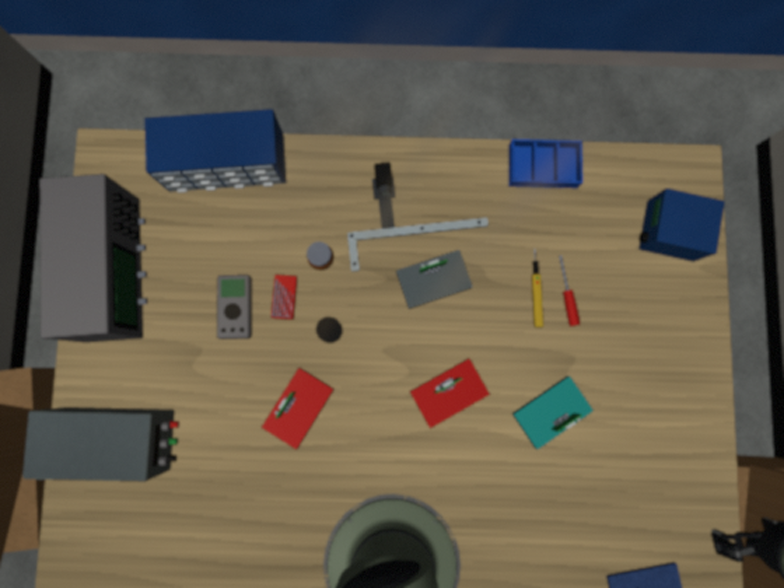

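View pics/side0.png

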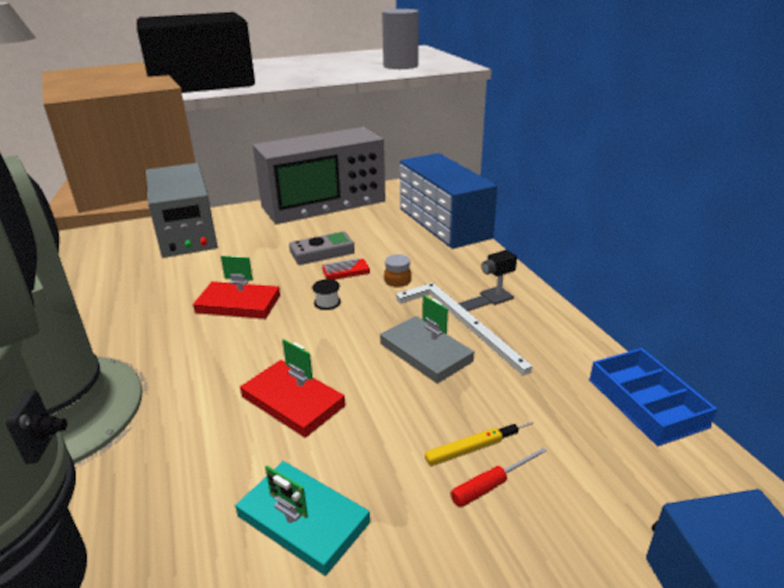

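The picture shows four stand-like things in the top view (800-wide pixels): grey (433,278), red (450,393), red (298,408) and turquoise (552,412). I choose the grey one, which lies next to the corner stop whose inner corner is near (357,240). Next: measure it, plus a close crop.

Run:
```python
from h import *
f=grab_frame("top"); save(f,"crop0.png",(215,100,420,245),3.8)
P=cloud(f); im=f["color"].astype(int); hsv=cv2.cvtColor(f["color"],cv2.COLOR_RGB2HSV)
z=P[...,2]
# stand base
roi=np.zeros(z.shape,bool); roi[172:225,278:342]=1
m=(roi&(hsv[...,1]<60)&(z>.01)&(z<.035)).astype(np.uint8)
m=cv2.morphologyEx(m,cv2.MORPH_CLOSE,np.ones((9,9)))
c=max(cv2.findContours(m,0,2)[0],key=cv2.contourArea)
W=np.array([ray(f,*p[0],.024)[:2] for p in c],np.float32)
r=cv2.minAreaRect(W); print("stand",r,cv2.boxPoints(r).round(4).tolist(),"ztop",np.median(z[m>0]))
# bars
roi=np.zeros(z.shape,bool); roi[150:196,245:352]=1
m=(roi&(hsv[...,1]<45)&(hsv[...,2]>150)).astype(np.uint8)
n,l,s,_=cv2.connectedComponentsWithStats(m); i=1+np.argmax(s[1:,4]); m=(l==i)
v,u=np.nonzero(m); print(s[i])
B=np.array([ray(f,a,b,.016)[:2] for a,b in zip(u,v)])
lb=B[(u>262)&(u<345)]
d=cv2.fitLine(lb.astype(np.float32),cv2.DIST_HUBER,0,.001,.001).ravel(); print("long",d,np.degrees(np.arctan2(d[1],d[0])))
sb=B[(v>175)&(u<262)]
d=cv2.fitLine(sb.astype(np.float32),cv2.DIST_HUBER,0,.001,.001).ravel(); print("short",d,len(sb))
print("extent",B.min(0),B.max(0))
# other loose objects rough
for nm,(a,b) in dict(jar=(228,182),hex=(203,212),spool=(235,235),meter=(167,219),probe=(384,215),driver=(408,210)).items(): print(nm,P[b,a].round(3))
```

```text
stand ((0.6128055453300476, -0.08003156632184982), (0.08962545543909073, 0.14826861023902893), 19.680986404418945) [[0.5455999970436096, -0.025299999862909317], [0.5956000089645386, -0.164900004863739], [0.6800000071525574, -0.1347000002861023], [0.6299999952316284, 0.004900000058114529]] ztop 0.02333886890063065
[308 187   3   1   3]
long [ 0.02399329 -0.9997121   0.650462   -0.07715708] -88.62515Traceback (most recent call last):
  File "<stdin>", line 21, in <module>
cv2.error: OpenCV(4.12.0) /io/opencv/modules/imgproc/src/linefit.cpp:50: error: (-215:Assertion failed) count > 0 in function 'fitLine2D_wods'
```

View pics/crop0.png

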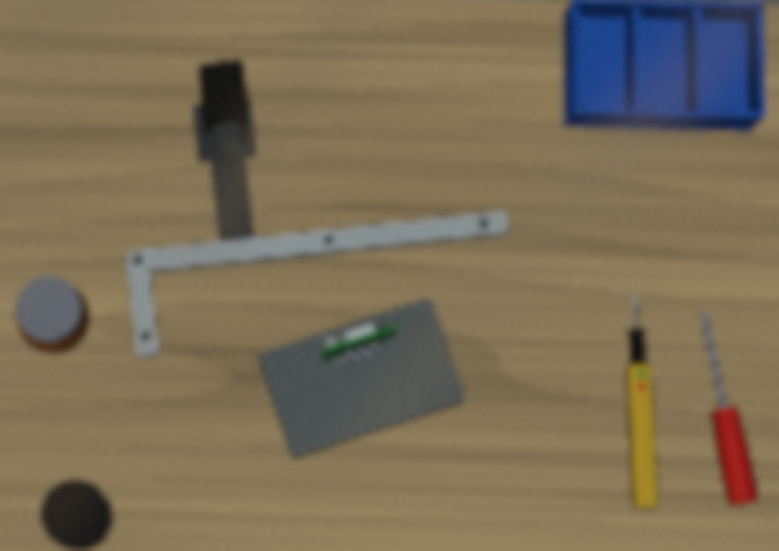

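The crop shows the grey base with its green board at (360,340), the L-stop with its inner corner at about (150,270), the jar at (52,313) and the probe at (640,440). The bar mask needs a lower brightness threshold.

```bash
cat > bars.py <<'E'
from h import *
def bars(f,show=False):
    im=f["color"].astype(int)
    roi=np.zeros(im.shape[:2],bool); roi[150:196,246:352]=1
    m=(roi&(im[...,2]>im[...,0]-5)&(im.sum(-1)>330)).astype(np.uint8)
    n,l,s,_=cv2.connectedComponentsWithStats(m); i=1+np.argmax(s[1:,4]); m=(l==i)
    v,u=np.nonzero(m)
    if show: print(s[i])
    B=np.array([ray(f,a,b,.016)[:2] for a,b in zip(u,v)],np.float32)
    d=cv2.fitLine(B[(u>262)&(u<345)],cv2.DIST_HUBER,0,.001,.001).ravel()
    e=cv2.fitLine(B[(v>176)&(u<262)],cv2.DIST_HUBER,0,.001,.001).ravel()
    ax=-np.array(d[:2])*np.sign(-d[1]); Y=ax/np.linalg.norm(ax)  # own +y
    X=np.array([Y[1],-Y[0]])                                      # own +x
    # corner: offsets by half bar width
    o=X*(X@d[2:]-.009)+Y*(Y@e[2:]-.009)
    # short-bar centre is measured mid-length; tolerate small skew
    if show: print("long",d,"short",e,np.degrees(np.arctan2(X[1],X[0])),"short dir",np.degrees(np.arctan2(e[1],e[0])),"B ext own",((B-o)@X).min(),((B-o)@X).max(),((B-o)@Y).min(),((B-o)@Y).max())
    return o,X,Y
def stand(f,roi=(278,172,342,225)):
    P=cloud(f); z=P[...,2]; hsv=cv2.cvtColor(f["color"],cv2.COLOR_RGB2HSV)
    r=np.zeros(z.shape,bool); r[roi[1]:roi[3],roi[0]:roi[2]]=1
    m=(r&(hsv[...,1]<60)&(z>.018)&(z<.035)).astype(np.uint8)
    m=cv2.morphologyEx(m,cv2.MORPH_CLOSE,np.ones((9,9)))
    c=max(cv2.findContours(m,0,2)[0],key=cv2.contourArea)
    W=np.array([ray(f,*p[0],.024)[:2] for p in c],np.float32); return cv2.minAreaRect(W)
E
python3 - <<'E'
from bars import *
f=grab_frame("top"); o,X,Y=bars(f,True); print("corner",o,X,Y)
r=stand(f); print(r); c=np.array(r[0])-o; print("stand own",c@X,c@Y)
P=cloud(f)
for nm,(a,b) in dict(jar=(228,182),hex=(203,212),spool=(235,235),meter=(167,219),probe=(384,215),driver=(408,210)).items():
    p=P[b,a]; q=p[:2]-o; print(nm,p.round(3),q@X,q@Y)
E
```

```text
[249 156  99  37 610]
long [ 0.13151212 -0.9913146   0.727099   -0.0579397 ] short [0.9902858  0.1390468  0.65460575 0.0997198 ] 7.5569806 short dir 7.992692 B ext own -0.06706418 0.019363653 -0.29669616 0.016195444
corner [0.6975529 0.0963385] [0.9913146  0.13151212] [-0.13151212  0.9913146 ]
((0.6132991313934326, -0.0803857371211052), (0.08855912834405899, 0.14739209413528442), 19.574161529541016)
stand own -0.10676338884634773 -0.16410892338886018
jar [0.653 0.172 0.054] -0.03403816241380878 0.0811267899777734
hex [0.564 0.251 0.014] -0.11189435620822147 0.17040067406490775
spool [0.493 0.147 0.04 ] -0.19570699528805938 0.07671302618320183
meter [0.537 0.354 0.042] -0.12527204314486076 0.27621026883256783
probe [ 0.568 -0.312  0.014] -0.18213139512545296 -0.38796819613996036
driver [ 0.584 -0.385  0.022] -0.17553001431385007 -0.4620134488150776
```

```bash
cat > go.py <<'E'
import sys; from h import *
from scipy.spatial.transform import Rotation as Ro
o=np.array([.6976,.0963]);X=np.array([.9913,.1315]);Y=np.array([-.1315,.9913])
def go(x,y,z,phi=0):  # corner-frame x,y (m), z; tool x at angle phi deg from corner X
    s=read_state(); q=s["ee_rot"]; R=Ro.from_quat([*q[1:],q[0]])
    p=np.array([*(o+X*x+Y*y),z]); d=R.inv().apply(p-s["ee_pos"])*100
    a=np.radians(7.56+phi); T=Ro.from_matrix(np.array([[np.cos(a),np.sin(a),0],[np.sin(a),-np.cos(a),0],[0,0,-1]]).T)
    w=np.degrees((R.inv()*T).as_rotvec())
    e=s["ee_pos"][:2]-o
    print("t",d.round(2),"w",w.round(2),"| now own",(e@X).round(4),(e@Y).round(4),s["ee_pos"][2].round(4),"t=",s["time"],"F",s["force"].round(1),"gap",s["finger_gap"])
if __name__=="__main__": go(*map(float,sys.argv[1:]))
E
python3 go.py -.195 -.168 .12; python3 go.py -.195 -.168 -.005
```

```text
t [ 49.01 -41.     7.14] w [-0.04  0.    5.78] | now own -0.6413 -0.6253 0.1911 t= 0.2 F [-0.  -0.2  0.1] gap 0.08530246682291914
t [ 49.01 -40.99  19.64] w [-0.04  0.    5.78] | now own -0.6413 -0.6253 0.1911 t= 0.2 F [-0.  -0.2  0.1] gap 0.08530246682291914
```

servo_tool:
  commands:
    - {"tx": 6, "ty": -5, "tz": 0, "wz": 1, "hand": 0}
    - {"tx": 12, "ty": -10, "tz": 0, "wz": 2, "hand": 0}
    - {"tx": 18, "ty": -15, "tz": 0, "wz": 3, "hand": 0}
    - {"tx": 24, "ty": -20, "tz": 0, "wz": 4, "hand": 0}
    - {"tx": 30, "ty": -25, "tz": 0, "wz": 5, "hand": 0}
    - {"tx": 36, "ty": -30, "tz": 0, "wz": 5.8, "hand": 0}
    - {"tx": 42, "ty": -35, "tz": 0, "wz": 5.8, "hand": 0}
    - {"tx": 46, "ty": -38.5, "tz": 0, "wz": 5.8, "hand": 0}
    - {"tx": 48, "ty": -40.2, "tz": 1, "wz": 5.8, "hand": 0}
    - {"tx": 49, "ty": -41, "tz": 3, "wz": 5.8, "hand": 0}
    - {"tx": 49, "ty": -41, "tz": 5, "wz": 5.8, "hand": 0}
    - {"tx": 49, "ty": -41, "tz": 7.1, "wz": 5.8, "hand": 0}
    - {"tx": 49, "ty": -41, "tz": 10, "wz": 5.8, "hand": 0}
    - {"tx": 49, "ty": -41, "tz": 10, "wz": 5.8, "hand": 0}
    - {"tx": 49, "ty": -41, "tz": 10, "wz": 5.8, "hand": 0}

```text
schema error: expected keys tx, ty, tz, wx, wy, wz, hand
```

```bash
python3 go.py -.195 -.168 -.005
python3 - <<'E'
from h import *
f=grab_frame("side"); save(f,"side1.png",(180,100,480,325),2.6)
E
```

```text
t [ 49.01 -40.99  19.64] w [-0.04  0.    5.78] | now own -0.6413 -0.6253 0.1911 t= 0.2 F [-0.  -0.2  0.1] gap 0.08530246682291914
```

View pics/side1.png

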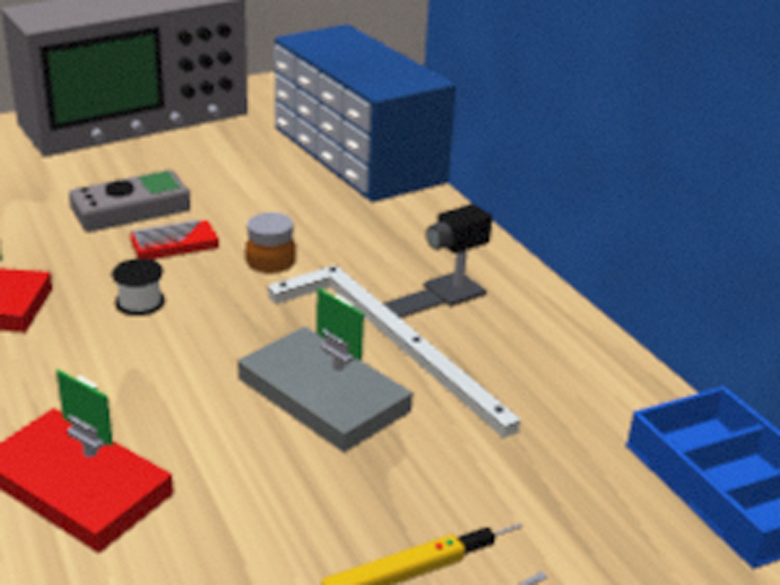

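The move was refused because every key is required, so the picture shows the untouched scene: stand at (325,385), corner at (335,275). Sending it again with all keys.

servo_tool:
  commands:
    - {"tx": 6, "ty": -5, "tz": 0, "wx": 0, "wy": 0, "wz": 1, "hand": 0}
    - {"tx": 12, "ty": -10, "tz": 0, "wx": 0, "wy": 0, "wz": 2, "hand": 0}
    - {"tx": 18, "ty": -15, "tz": 0, "wx": 0, "wy": 0, "wz": 3, "hand": 0}
    - {"tx": 24, "ty": -20, "tz": 0, "wx": 0, "wy": 0, "wz": 4, "hand": 0}
    - {"tx": 30, "ty": -25, "tz": 0, "wx": 0, "wy": 0, "wz": 5, "hand": 0}
    - {"tx": 36, "ty": -30, "tz": 0, "wx": 0, "wy": 0, "wz": 5.8, "hand": 0}
    - {"tx": 42, "ty": -35, "tz": 0, "wx": 0, "wy": 0, "wz": 5.8, "hand": 0}
    - {"tx": 46, "ty": -38.5, "tz": 0, "wx": 0, "wy": 0, "wz": 5.8, "hand": 0}
    - {"tx": 48, "ty": -40.2, "tz": 0, "wx": 0, "wy": 0, "wz": 5.8, "hand": 0}
    - {"tx": 49, "ty": -41, "tz": 0, "wx": 0, "wy": 0, "wz": 5.8, "hand": 0}
    - {"tx": 49, "ty": -41, "tz": 0, "wx": 0, "wy": 0, "wz": 5.8, "hand": 0}
    - {"tx": 49, "ty": -41, "tz": 3, "wx": 0, "wy": 0, "wz": 5.8, "hand": 0}
    - {"tx": 49, "ty": -41, "tz": 6, "wx": 0, "wy": 0, "wz": 5.8, "hand": 0}
    - {"tx": 49, "ty": -41, "tz": 9, "wx": 0, "wy": 0, "wz": 5.8, "hand": 0}
    - {"tx": 49, "ty": -41, "tz": 12, "wx": 0, "wy": 0, "wz": 5.8, "hand": 0}
    - {"tx": 49, "ty": -41, "tz": 12, "wx": 0, "wy": 0, "wz": 5.8, "hand": 0}
    - {"tx": 49, "ty": -41, "tz": 12, "wx": 0, "wy": 0, "wz": 5.8, "hand": 0}

```text
time: 2.38
ee_pos: [0.5268, -0.0965, 0.0725]
ee_rot: [0.0, 0.998, 0.065, 0.0]
force: [0.1, -0.4, -0.3]
finger_gap: 0.0854
gripper_force: 0.0
```

```bash
python3 go.py -.195 -.168 -.005
python3 - <<'E'
from h import *
f=grab_frame("side"); save(f,"side2.png",(180,100,480,325),2.6)
E
```

```text
t [-0.03 -0.07  7.75] w [ 0.02 -0.04 -0.05] | now own -0.1947 -0.1687 0.0725 t= 2.375 F [ 0.1 -0.4 -0.3] gap 0.08538021574388228
```

View pics/side2.png

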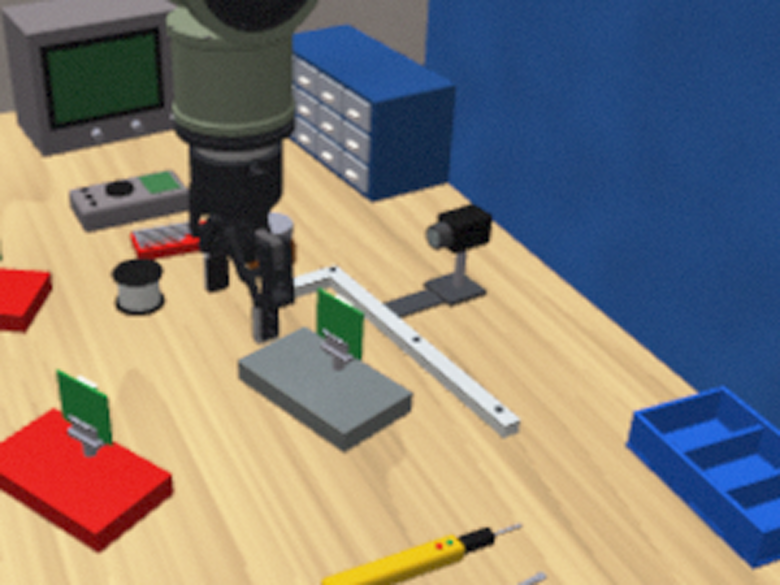

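The hand stands behind the stand, with its fingertips at (215,285) and (265,338). I'll check the tip height from that pixel.

Run:
```python
from h import *; from go import *
f=grab_frame("side")
for z in (.065,.075,.085,.095):
    p=o+X*-.195+Y*(-.1687-.05); u,v=proj(f,[*p,z]); print(z,(u-180)*2.6,(v-100)*2.6)
```

```text
0.065 266.37244406066884 399.18077004776444
0.075 266.2387472933989 389.909788547883
0.085 266.1035530441502 380.5349666335715
0.095 265.9668360122207 371.05454986942806
```

Run:
```python
from h import *; from go import *
f=grab_frame("side")
def c(x,y,z): u,v=proj(f,[*(o+X*x+Y*y),z]); return round((u-180)*2.6),round((v-100)*2.6)
print("corner",c(0,0,.016),"bar end",c(.009,-.291,.016),"stand corners",[c(-.107+s*np.cos(a)*.0449,-.164,.024) for s,a in((1,0),(-1,0))],f["cx"],f["cy"])
P=cloud(f); q=(P[...,:2]-o); m=(P[...,2]>.03)&(P[...,2]<.2)&(abs(q@X+.195)<.04)&(abs(q@Y+.169)<.08)
for lo,hi in((-.08,-.03),(.03,.08)):
    k=m&((q@Y+.169)>lo)&((q@Y+.169)<hi); print(np.percentile(P[k][:,2],[0,1,5,50]),np.median(q[k]@X),np.median(q[k]@Y),k.sum())
```

```text
corner (327, 275) bar end (502, 417) stand corners [(360, 361), (279, 389)] 279.9071097214499 206.1422684505667
[0.12449751 0.1256046  0.13441829 0.17845575] -0.20167822066193736 -0.22466033494351423 371
[0.1250091  0.12631792 0.12863694 0.15789272] -0.20034716192592822 -0.12519969529235997 242
```

servo_tool:
  commands:
    - {"tx": 0, "ty": 0, "tz": 2, "wx": 0, "wy": 0, "wz": 0, "hand": 0}
    - {"tx": 0, "ty": 0, "tz": 4, "wx": 0, "wy": 0, "wz": 0, "hand": 0}
    - {"tx": 0, "ty": 0, "tz": 5.5, "wx": 0, "wy": 0, "wz": 0, "hand": 0}
    - {"tx": 0, "ty": 0, "tz": 5.5, "wx": 0, "wy": 0, "wz": 0, "hand": 0}
    - {"tx": 0, "ty": 0, "tz": 5.5, "wx": 0, "wy": 0, "wz": 0, "hand": 0}

```text
time: 3.15
ee_pos: [0.5268, -0.0962, 0.0172]
ee_rot: [0.0, 0.998, 0.066, 0.0]
force: [0.1, -0.1, -0.9]
finger_gap: 0.0852
gripper_force: 0.0
```

```bash
cat > tips.py <<'E'
from h import *; from go import *
def tips():
    f=grab_frame("side"); s=read_state(); e=s["ee_pos"][:2]-o; ex,ey=e@X,e@Y
    P=cloud(f); q=P[...,:2]-o; m=(P[...,2]>.006)&(P[...,2]<.2)&(abs(q@X-ex)<.035)&(abs(q@Y-ey)<.08)
    m&=~((q@X>ex+.012)&(P[...,2]<.03))
    for lo,hi in((-.08,-.03),(.03,.08)):
        k=m&((q@Y-ey)>lo)&((q@Y-ey)<hi); v,u=np.nonzero(k); i=np.argmax(v)
        print(np.percentile(P[k][:,2],[0,1,5,50]).round(4),"lowest px",u[i],v[i],P[v[i],u[i]].round(3),k.sum())
    print("TCP",s["ee_pos"].round(4),s["force"].round(1))
    return f
if __name__=="__main__": save(tips(),"side3.png",(180,100,480,325),2.6)
E
python3 tips.py
```

```text
[0.0688 0.0743 0.0848 0.1504] lowest px 279 252 [ 0.525 -0.147  0.072] 769
[0.0695 0.0704 0.0734 0.1017] lowest px 261 232 [ 0.513 -0.056  0.071] 210
TCP [ 0.5269 -0.0962  0.0172] [-0.8 -0.1  0.7]
```

View pics/side3.png

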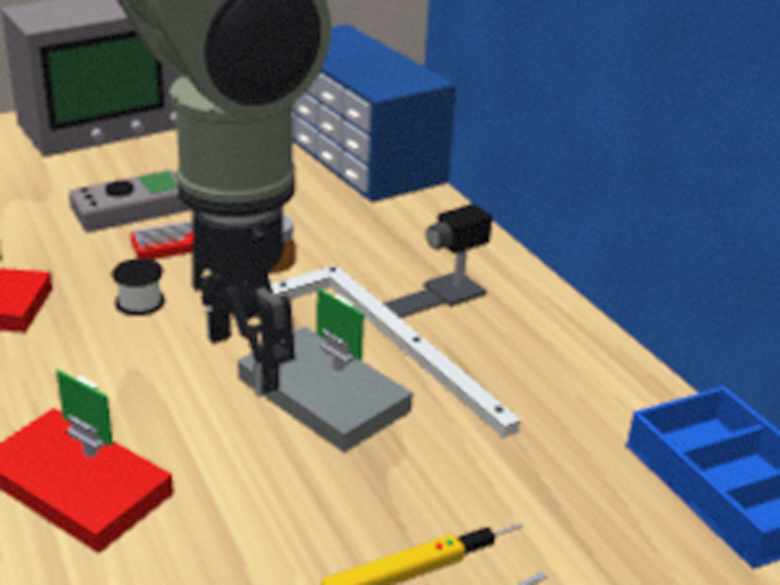

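The near fingertip shows at (270,390), about 5 cm above the reported TCP, so I go down in small steps and watch the force.

servo_tool:
  commands:
    - {"tx": 0, "ty": 0, "tz": 0.8, "wx": 0, "wy": 0, "wz": 0, "hand": 0}
    - {"tx": 0, "ty": 0, "tz": 1.4, "wx": 0, "wy": 0, "wz": 0, "hand": 0}
    - {"tx": 0, "ty": 0, "tz": 1.4, "wx": 0, "wy": 0, "wz": 0, "hand": 0}

```text
time: 3.58
ee_pos: [0.526, -0.0961, 0.0019]
ee_rot: [-0.0, 0.998, 0.066, -0.0]
force: [0.9, -0.1, -0.5]
finger_gap: 0.0854
gripper_force: 0.0
```

servo_tool:
  commands:
    - {"tx": 0, "ty": 0, "tz": 0.4, "wx": 0, "wy": 0, "wz": 0, "hand": 0}
    - {"tx": 0, "ty": 0, "tz": 0.8, "wx": 0, "wy": 0, "wz": 0, "hand": 0}
    - {"tx": 0, "ty": 0, "tz": 0.8, "wx": 0, "wy": 0, "wz": 0, "hand": 0}

```text
time: 3.95
ee_pos: [0.5261, -0.0961, -0.0058]
ee_rot: [-0.0, 0.998, 0.066, -0.0]
force: [-0.4, -0.8, 0.3]
finger_gap: 0.0854
gripper_force: 0.0
```

Run:
```python
from tips import *
tips()
# top view check of the finger tips / hand from above not possible; compare desk z of both cameras
for n in("top","side"):
    f=grab_frame(n);P=cloud(f);k=(f["range_z"]>0)&(abs(P[...,0]-.62)<.04)&(abs(P[...,1]+.24)<.03);print(n,np.median(P[k][:,2]),k.sum())
print(read_state()["joint_pos"].round(4))
```

```text
[0.0465 0.0528 0.0643 0.1411] lowest px 279 260 [ 0.525 -0.145  0.048] 916
[0.0462 0.0467 0.0497 0.0787] lowest px 260 239 [ 0.511 -0.053  0.049] 211
TCP [ 0.5263 -0.0961 -0.0056] [0.5 0.2 0.8]
top -0.0010498408095120882 347
side -0.0004764331668396832 685
[ 0.1928  0.68   -0.1682  1.9628  0.2152  0.5155 -1.5656]
```

servo_tool:
  commands:
    - {"tx": 0, "ty": 0, "tz": 0.6, "wx": 0, "wy": 0, "wz": 0, "hand": 0}
    - {"tx": 0, "ty": 0, "tz": 1.2, "wx": 0, "wy": 0, "wz": 0, "hand": 0}
    - {"tx": 0, "ty": 0, "tz": 1.8, "wx": 0, "wy": 0, "wz": 0, "hand": 0}
    - {"tx": 0, "ty": 0, "tz": 1.8, "wx": 0, "wy": 0, "wz": 0, "hand": 0}

```text
time: 4.6
ee_pos: [0.526, -0.0961, -0.0241]
ee_rot: [-0.0, 0.998, 0.066, -0.0]
force: [0.2, -0.0, 0.5]
finger_gap: 0.0853
gripper_force: 0.0
```

servo_tool:
  commands:
    - {"tx": 0, "ty": 0, "tz": 0.4, "wx": 0, "wy": 0, "wz": 0, "hand": 0}
    - {"tx": 0, "ty": 0, "tz": 0.8, "wx": 0, "wy": 0, "wz": 0, "hand": 0}
    - {"tx": 0, "ty": 0, "tz": 1.2, "wx": 0, "wy": 0, "wz": 0, "hand": 0}
    - {"tx": 0, "ty": 0, "tz": 1.5, "wx": 0, "wy": 0, "wz": 0, "hand": 0}
    - {"tx": 0, "ty": 0, "tz": 1.5, "wx": 0, "wy": 0, "wz": 0, "hand": 0}

```text
time: 5.22
ee_pos: [0.5262, -0.0961, -0.0387]
ee_rot: [-0.0, 0.998, 0.066, -0.0]
force: [0.4, -0.3, 0.3]
finger_gap: 0.0853
gripper_force: 0.0
```

Run:
```python
from tips import *
save(tips(),"side4.png",(180,100,480,325),2.6)
```

```text
[0.0132 0.021  0.0353 0.1181] lowest px 280 272 [ 0.526 -0.147  0.014] 1103
[0.0125 0.0142 0.0174 0.0469] lowest px 261 250 [ 0.512 -0.053  0.015] 188
TCP [ 0.5263 -0.0961 -0.0386] [ 0.  -0.1  0.1]
```

View pics/side4.png

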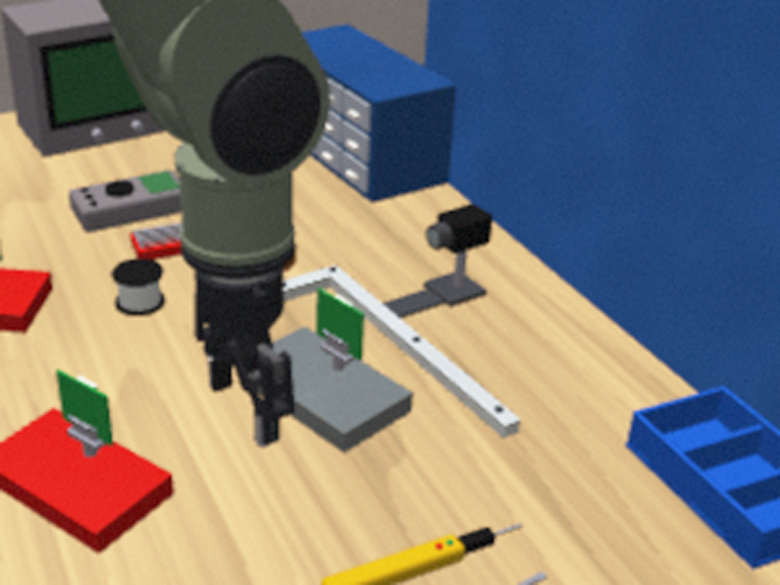

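The fingertips at (215,385) and (265,440) are now about 12 mm above the desk, behind the long side. I start the first push.

servo_tool:
  commands:
    - {"tx": 0.5, "ty": 0, "tz": 0.2, "wx": 0, "wy": 0, "wz": 0, "hand": 0}
    - {"tx": 1.0, "ty": 0, "tz": 0.3, "wx": 0, "wy": 0, "wz": 0, "hand": 0}
    - {"tx": 1.5, "ty": 0, "tz": 0.3, "wx": 0, "wy": 0, "wz": 0, "hand": 0}
    - {"tx": 2, "ty": 0, "tz": 0.3, "wx": 0, "wy": 0, "wz": 0, "hand": 0}
    - {"tx": 2.5, "ty": 0, "tz": 0.3, "wx": 0, "wy": 0, "wz": 0, "hand": 0}
    - {"tx": 3, "ty": 0, "tz": 0.3, "wx": 0, "wy": 0, "wz": 0, "hand": 0}
    - {"tx": 3.5, "ty": 0, "tz": 0.3, "wx": 0, "wy": 0, "wz": 0, "hand": 0}
    - {"tx": 4, "ty": 0, "tz": 0.3, "wx": 0, "wy": 0, "wz": 0, "hand": 0}
    - {"tx": 4.5, "ty": 0, "tz": 0.3, "wx": 0, "wy": 0, "wz": 0, "hand": 0}
    - {"tx": 5, "ty": 0, "tz": 0.3, "wx": 0, "wy": 0, "wz": 0, "hand": 0}
    - {"tx": 5.5, "ty": 0, "tz": 0.3, "wx": 0, "wy": 0, "wz": 0, "hand": 0}
    - {"tx": 5.5, "ty": 0, "tz": 0.3, "wx": 0, "wy": 0, "wz": 0, "hand": 0}

```text
time: 6.78
ee_pos: [0.581, -0.0888, -0.0416]
ee_rot: [-0.0, 0.998, 0.066, -0.0]
force: [-1.3, 0.9, -0.3]
finger_gap: 0.0854
gripper_force: 0.4
```

```bash
python3 - <<'E'
from tips import *
f=grab_frame("side"); save(f,"side5.png",(180,100,480,325),2.6)
E
python3 go.py -.1 -.168 -.04
```

```text
t [ 3.99 -0.03 -0.16] w [-0.   -0.01 -0.02] | now own -0.1399 -0.1683 -0.0416 t= 6.825 F [-0.7 -0.3 -0. ] gap 0.085452715334566
```

View pics/side5.png

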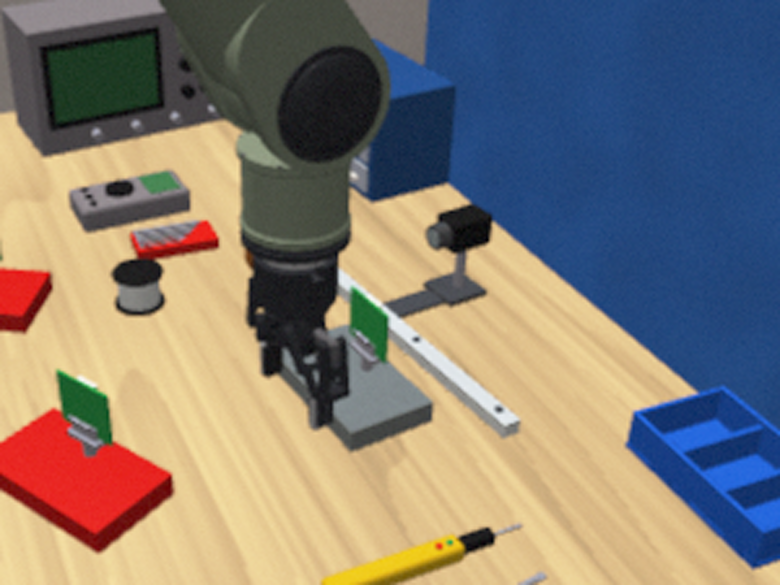

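The stand at (375,395) now lies parallel to the long bar, with both fingers on its long side. Push on to leave a small gap, then back off and lift.

servo_tool:
  commands:
    - {"tx": 0.5, "ty": 0, "tz": 0, "wx": 0, "wy": 0, "wz": 0, "hand": 0}
    - {"tx": 1.0, "ty": 0, "tz": 0, "wx": 0, "wy": 0, "wz": 0, "hand": 0}
    - {"tx": 1.5, "ty": 0, "tz": 0, "wx": 0, "wy": 0, "wz": 0, "hand": 0}
    - {"tx": 2, "ty": 0, "tz": 0, "wx": 0, "wy": 0, "wz": 0, "hand": 0}
    - {"tx": 2.4, "ty": 0, "tz": 0, "wx": 0, "wy": 0, "wz": 0, "hand": 0}
    - {"tx": 2.8, "ty": 0, "tz": 0, "wx": 0, "wy": 0, "wz": 0, "hand": 0}
    - {"tx": 3.0, "ty": 0, "tz": 0, "wx": 0, "wy": 0, "wz": 0, "hand": 0}
    - {"tx": 3.0, "ty": 0, "tz": 0, "wx": 0, "wy": 0, "wz": 0, "hand": 0}
    - {"tx": 2, "ty": 0, "tz": 0, "wx": 0, "wy": 0, "wz": 0, "hand": 0}
    - {"tx": 0, "ty": 0, "tz": 0, "wx": 0, "wy": 0, "wz": 0, "hand": 0}
    - {"tx": -2, "ty": 0, "tz": 0, "wx": 0, "wy": 0, "wz": 0, "hand": 0}
    - {"tx": -4, "ty": 0, "tz": -4, "wx": 0, "wy": 0, "wz": 0, "hand": 0}
    - {"tx": -7, "ty": 0, "tz": -8, "wx": 0, "wy": 0, "wz": 0, "hand": 0}
    - {"tx": -10, "ty": 0, "tz": -12, "wx": 0, "wy": 0, "wz": 0, "hand": 0}
    - {"tx": -10, "ty": 0, "tz": -16, "wx": 0, "wy": 0, "wz": 0, "hand": 0}
    - {"tx": -10, "ty": 0, "tz": -16, "wx": 0, "wy": 0, "wz": 0, "hand": 0}

```text
time: 8.82
ee_pos: [0.4829, -0.1026, 0.1213]
ee_rot: [0.001, 0.998, 0.065, 0.003]
force: [-0.2, 0.0, -0.4]
finger_gap: 0.0856
gripper_force: 0.0
```

```bash
python3 - <<'E'
from bars import *
f=grab_frame("top"); o,X,Y=bars(f); print(o,X)
r=stand(f,(255,158,345,225)); print(r); c=np.array(r[0])-o; print("stand own",c@X,c@Y)
save(f,"top2.png",(215,100,420,245),3.8)
E
python3 go.py -.055 -.27 .12 90
```

```text
[0.69758743 0.09636707] [0.99132746 0.13141474]
((0.6774225831031799, -0.06345359981060028), (0.1175936609506607, 0.23950016498565674), 7.537899971008301)
stand own -0.040992758809410335 -0.15578465979132483
t [18.48 10.11  0.03] w [ 1.800e-01 -8.000e-02 -9.005e+01] | now own -0.2397 -0.1687 0.1197 t= 8.875 F [ 0.1  0.1 -0.3] gap 0.08559516460925275
```

View pics/top2.png

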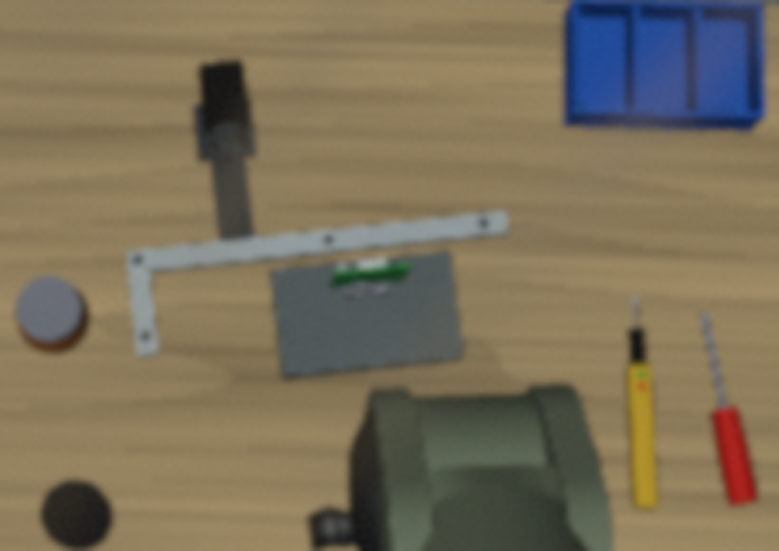

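Nearly parallel, small gap: base corners are at (272,272), (450,252), (462,358) and (284,378). The mask caught the bar too, so I measure again without it.

```bash
cat > st2.py <<'E'
from bars import *
def st(f,o,X,Y):
    im=f["color"].astype(int); P=cloud(f); q=P[...,:2]-o
    m=((im.sum(-1)<330)&(im[...,2]>im[...,0]-12)&(P[...,2]<.034)&(q@X<.004)&(q@X>-.125)&(q@Y<.005)&(q@Y>-.27)).astype(np.uint8)
    m=cv2.morphologyEx(m,cv2.MORPH_OPEN,np.ones((3,3)))
    m=cv2.morphologyEx(m,cv2.MORPH_CLOSE,np.ones((11,11)))
    c=max(cv2.findContours(m,0,2)[0],key=cv2.contourArea)
    r=cv2.minAreaRect(np.array([ray(f,*p[0],.024)[:2] for p in c],np.float32))
    d=np.array(r[0])-o; print("stand own",d@X,d@Y,"rect",r[1],"ang",r[2]-7.56)
if __name__=="__main__":
    f=grab_frame("top"); o,X,Y=bars(f); st(f,o,X,Y)
E
python3 st2.py; python3 go.py -.056 -.29 .12 -90
```

```text
stand own -0.057059915687300844 -0.17282702396452532 rect (0.08898241072893143, 0.14622749388217926) ang -0.34008222579956016
t [18.43 12.14 -0.12] w [-2.000e-02 -6.000e-02  8.996e+01] | now own -0.2402 -0.1685 0.1186 t= 8.925 F [-0.  -0.2 -0.5] gap 0.08529097593370344
```

servo_tool:
  commands:
    - {"tx": 2, "ty": 2, "tz": 0, "wx": 0, "wy": 0, "wz": 10, "hand": 0.4}
    - {"tx": 4, "ty": 4, "tz": 0, "wx": 0, "wy": 0, "wz": 20, "hand": 0.4}
    - {"tx": 6, "ty": 6, "tz": 0, "wx": 0, "wy": 0, "wz": 30, "hand": 0.4}
    - {"tx": 8, "ty": 8, "tz": 0, "wx": 0, "wy": 0, "wz": 40, "hand": 0.4}
    - {"tx": 10, "ty": 10, "tz": 0, "wx": 0, "wy": 0, "wz": 50, "hand": 0.4}
    - {"tx": 12, "ty": 12.1, "tz": 0, "wx": 0, "wy": 0, "wz": 60, "hand": 0.4}
    - {"tx": 14, "ty": 12.1, "tz": 0, "wx": 0, "wy": 0, "wz": 70, "hand": 0.4}
    - {"tx": 16, "ty": 12.1, "tz": 0, "wx": 0, "wy": 0, "wz": 80, "hand": 0.4}
    - {"tx": 18.4, "ty": 12.1, "tz": 0, "wx": 0, "wy": 0, "wz": 90, "hand": 0.4}
    - {"tx": 18.4, "ty": 12.1, "tz": 0, "wx": 0, "wy": 0, "wz": 90, "hand": 0.4}
    - {"tx": 18.4, "ty": 12.1, "tz": 4, "wx": 0, "wy": 0, "wz": 90, "hand": 0.4}
    - {"tx": 18.4, "ty": 12.1, "tz": 8, "wx": 0, "wy": 0, "wz": 90, "hand": 0.4}
    - {"tx": 18.4, "ty": 12.1, "tz": 10, "wx": 0, "wy": 0, "wz": 90, "hand": 0.4}
    - {"tx": 18.4, "ty": 12.1, "tz": 10, "wx": 0, "wy": 0, "wz": 90, "hand": 0.4}

```text
time: 10.68
ee_pos: [0.679, -0.1979, 0.0169]
ee_rot: [0.001, 0.752, -0.659, -0.001]
force: [-0.0, -1.0, 0.5]
finger_gap: 0.0514
gripper_force: 0.0
```

```bash
python3 go.py -.056 -.29 -.036 -90
python3 - <<'E'
from tips import *
s=read_state(); e=s["ee_pos"][:2]-o; f=grab_frame("side"); P=cloud(f); q=P[...,:2]-o
m=(P[...,2]>.03)&(P[...,2]<.2)&(abs(q@X-e@X)<.07)&(abs(q@Y-e@Y)<.032)
print(np.percentile(P[m][:,2],[0,1,5,50]),m.sum(),s["ee_pos"])
for z0 in(0,):
    k=m&(P[...,2]<s["ee_pos"][2]+.08); print("x ext",np.percentile(q[k]@X-e@X,[1,50,99]),"y",np.percentile(q[k]@Y-e@Y,[1,50,99]))
E
```

```text
t [ 0.08 -0.13  5.29] w [ 0.16  0.02 -0.04] | now own -0.0571 -0.2892 0.0169 t= 10.675 F [-0.  -1.   0.5] gap 0.05136123169542301
[0.06005042 0.06436864 0.07441444 0.13898327] 1667 [ 0.67901033 -0.19791186  0.01687483]
x ext [-0.03989293  0.02508684  0.03843197] y [-0.01300646 -0.00703189  0.01026854]
```

servo_tool:
  commands:
    - {"tx": 0, "ty": 0, "tz": 2, "wx": 0, "wy": 0, "wz": 0, "hand": 0.4}
    - {"tx": 0, "ty": 0, "tz": 4, "wx": 0, "wy": 0, "wz": 0, "hand": 0.4}
    - {"tx": 0, "ty": 0, "tz": 5.1, "wx": 0, "wy": 0, "wz": 0, "hand": 0.4}
    - {"tx": 0, "ty": 0, "tz": 5.1, "wx": 0, "wy": 0, "wz": 0, "hand": 0.4}
    - {"tx": -1.5, "ty": 0, "tz": 5.1, "wx": 0, "wy": 0, "wz": 0, "hand": 0.4}
    - {"tx": -2.3, "ty": 0, "tz": 5.1, "wx": 0, "wy": 0, "wz": 0, "hand": 0.4}
    - {"tx": -2.8, "ty": 0, "tz": 5.1, "wx": 0, "wy": 0, "wz": 0, "hand": 0.4}
    - {"tx": -3.3, "ty": 0, "tz": 5.1, "wx": 0, "wy": 0, "wz": 0, "hand": 0.4}
    - {"tx": -3.8, "ty": 0, "tz": 5.1, "wx": 0, "wy": 0, "wz": 0, "hand": 0.4}
    - {"tx": -4.3, "ty": 0, "tz": 5.1, "wx": 0, "wy": 0, "wz": 0, "hand": 0.4}
    - {"tx": -4.8, "ty": 0, "tz": 5.1, "wx": 0, "wy": 0, "wz": 0, "hand": 0.4}
    - {"tx": -5.3, "ty": 0, "tz": 5.1, "wx": 0, "wy": 0, "wz": 0, "hand": 0.4}
    - {"tx": -5.8, "ty": 0, "tz": 5.1, "wx": 0, "wy": 0, "wz": 0, "hand": 0.4}
    - {"tx": -6.3, "ty": 0, "tz": 5.1, "wx": 0, "wy": 0, "wz": 0, "hand": 0.4}
    - {"tx": -6.8, "ty": 0, "tz": 5.1, "wx": 0, "wy": 0, "wz": 0, "hand": 0.4}
    - {"tx": -7.3, "ty": 0, "tz": 5.1, "wx": 0, "wy": 0, "wz": 0, "hand": 0.4}
    - {"tx": -7.8, "ty": 0, "tz": 5.1, "wx": 0, "wy": 0, "wz": 0, "hand": 0.4}
    - {"tx": -8.3, "ty": 0, "tz": 5.1, "wx": 0, "wy": 0, "wz": 0, "hand": 0.4}
    - {"tx": -8.8, "ty": 0, "tz": 5.1, "wx": 0, "wy": 0, "wz": 0, "hand": 0.4}
    - {"tx": -8.8, "ty": 0, "tz": 5.1, "wx": 0, "wy": 0, "wz": 0, "hand": 0.4}

```text
time: 13.22
ee_pos: [0.6687, -0.1109, -0.0322]
ee_rot: [0.0, 0.752, -0.659, 0.0]
force: [0.7, -1.8, 1.5]
finger_gap: 0.0511
gripper_force: 1.2
```

```bash
python3 go.py -.056 -.161 -.034 -90
python3 - <<'E'
from tips import *
s=read_state(); e=s["ee_pos"][:2]-o; f=grab_frame("side"); P=cloud(f); q=P[...,:2]-o; im=f["color"].astype(int)
m=(P[...,2]>.02)&(P[...,2]<.027)&(q@X>-.115)&(q@X<.0)&(q@Y>e@Y)&(q@Y<0)
print("base top: x",np.percentile(q[m]@X,[1,99]),"y",np.percentile(q[m]@Y,[1,99]),m.sum())
g=(im[...,1]>im[...,0]+25)&(im[...,1]>im[...,2]+25)&(P[...,2]>.05)&(abs(q@X+.04)<.06)&(q@Y<0)&(q@Y>-.2)
d=cv2.fitLine(q[g].astype(np.float32)@np.stack([X,Y],1).astype(np.float32),cv2.DIST_HUBER,0,.01,.01).ravel() if g.sum()>5 else 0
print("board line",d,g.sum())
E
```

```text
t [-4.06  0.01  0.18] w [-0.03 -0.04 -0.03] | now own -0.0559 -0.2016 -0.0322 t= 13.225 F [ 0.7 -1.8  1.5] gap 0.05110772546620971
base top: x [-0.10034532 -0.01404801] y [-0.19770447 -0.0434181 ] 615
board line [ 0.5031924   0.8641744  -0.04236501 -0.10867658] 57
```

servo_tool:
  commands:
    - {"tx": -0.5, "ty": 0, "tz": 0, "wx": 0, "wy": 0, "wz": 0, "hand": 0.4}
    - {"tx": -1, "ty": 0, "tz": 0, "wx": 0, "wy": 0, "wz": 0, "hand": 0.4}
    - {"tx": -1.5, "ty": 0, "tz": 0, "wx": 0, "wy": 0, "wz": 0, "hand": 0.4}
    - {"tx": -2, "ty": 0, "tz": 0, "wx": 0, "wy": 0, "wz": 0, "hand": 0.4}
    - {"tx": -2.5, "ty": 0, "tz": 0, "wx": 0, "wy": 0, "wz": 0, "hand": 0.4}
    - {"tx": -3, "ty": 0, "tz": 0, "wx": 0, "wy": 0, "wz": 0, "hand": 0.4}
    - {"tx": -3.3, "ty": 0, "tz": 0, "wx": 0, "wy": 0, "wz": 0, "hand": 0.4}
    - {"tx": -3.5, "ty": 0, "tz": 0, "wx": 0, "wy": 0, "wz": 0, "hand": 0.4}
    - {"tx": -3.7, "ty": 0, "tz": 0, "wx": 0, "wy": 0, "wz": 0, "hand": 0.4}
    - {"tx": -3.7, "ty": 0, "tz": 0, "wx": 0, "wy": 0, "wz": 0, "hand": 0.4}

```text
time: 14.52
ee_pos: [0.6638, -0.0746, -0.0323]
ee_rot: [0.0, 0.752, -0.659, 0.0]
force: [0.6, -4.6, 2.8]
finger_gap: 0.0513
gripper_force: 2.4
```

servo_tool:
  commands:
    - {"tx": -0.1, "ty": 0, "tz": 0, "wx": 0, "wy": 0, "wz": 0, "hand": 0.4}
    - {"tx": -0.2, "ty": 0, "tz": 0, "wx": 0, "wy": 0, "wz": 0, "hand": 0.4}
    - {"tx": -0.3, "ty": 0, "tz": 0, "wx": 0, "wy": 0, "wz": 0, "hand": 0.4}
    - {"tx": -0.3, "ty": 0, "tz": 0, "wx": 0, "wy": 0, "wz": 0, "hand": 0.4}

```text
time: 15.02
ee_pos: [0.6634, -0.0718, -0.0323]
ee_rot: [0.0, 0.752, -0.659, 0.0]
force: [0.6, -5.7, 2.6]
finger_gap: 0.0514
gripper_force: 2.9
```

servo_tool:
  commands:
    - {"tx": -0.1, "ty": 0, "tz": 0, "wx": 0, "wy": 0, "wz": 0, "hand": 0.4}
    - {"tx": -0.2, "ty": 0, "tz": 0, "wx": 0, "wy": 0, "wz": 0, "hand": 0.4}
    - {"tx": -0.2, "ty": 0, "tz": 0, "wx": 0, "wy": 0, "wz": 0, "hand": 0.4}

```text
time: 15.4
ee_pos: [0.6633, -0.0709, -0.0322]
ee_rot: [0.0, 0.752, -0.66, 0.001]
force: [1.0, -10.7, 0.1]
finger_gap: 0.0509
gripper_force: 5.2
```

servo_tool:
  commands:
    - {"tx": -0.1, "ty": 0, "tz": 0, "wx": 0, "wy": 0, "wz": 0, "hand": 0.4}
    - {"tx": -0.2, "ty": 0, "tz": 0, "wx": 0, "wy": 0, "wz": 0, "hand": 0.4}
    - {"tx": -0.2, "ty": 0, "tz": 0, "wx": 0, "wy": 0, "wz": 0, "hand": 0.4}

```text
time: 15.78
ee_pos: [0.6631, -0.071, -0.0321]
ee_rot: [0.001, 0.751, -0.66, 0.002]
force: [3.8, -18.4, -1.4]
finger_gap: 0.0511
gripper_force: 9.4
```

```bash
python3 go.py -.15 -.085 .12 0; python3 st2.py
```

```text
t [ -7.53   9.38 -15.26] w [  0.17  -0.26 -90.16] | now own -0.0562 -0.1613 -0.0321 t= 15.775 F [  3.8 -18.4  -1.4] gap 0.05107005155668658
stand own -0.039067003318064675 -0.01955037238183177 rect (0.05372879281640053, 0.04362672567367554) ang -6.132996854782104
```

servo_tool:
  commands:
    - {"tx": 1, "ty": 0, "tz": 0, "wx": 0, "wy": 0, "wz": 0, "hand": 0.4}
    - {"tx": 3, "ty": 0, "tz": 0, "wx": 0, "wy": 0, "wz": 0, "hand": 0.4}
    - {"tx": 4, "ty": 0, "tz": -3, "wx": 0, "wy": 0, "wz": 0, "hand": 0.4}
    - {"tx": 4, "ty": 0, "tz": -7, "wx": 0, "wy": 0, "wz": 0, "hand": 0.4}
    - {"tx": 4, "ty": 0, "tz": -11, "wx": 0, "wy": 0, "wz": 0, "hand": 0.4}
    - {"tx": 4, "ty": 1, "tz": -15, "wx": 0, "wy": 0, "wz": -10, "hand": 0.4}
    - {"tx": 3, "ty": 3, "tz": -15, "wx": 0, "wy": 0, "wz": -20, "hand": 0}
    - {"tx": 1, "ty": 5, "tz": -15, "wx": 0, "wy": 0, "wz": -30, "hand": 0}
    - {"tx": -1, "ty": 7, "tz": -15, "wx": 0, "wy": 0, "wz": -40, "hand": 0}
    - {"tx": -3, "ty": 9, "tz": -15, "wx": 0, "wy": 0, "wz": -50, "hand": 0}
    - {"tx": -5, "ty": 10.4, "tz": -15, "wx": 0, "wy": 0, "wz": -60, "hand": 0}
    - {"tx": -7, "ty": 10.4, "tz": -15, "wx": 0, "wy": 0, "wz": -70, "hand": 0}
    - {"tx": -8.1, "ty": 10.4, "tz": -15, "wx": 0, "wy": 0, "wz": -80, "hand": 0}
    - {"tx": -8.1, "ty": 10.4, "tz": -15, "wx": 0, "wy": 0, "wz": -90.2, "hand": 0}
    - {"tx": -8.1, "ty": 10.4, "tz": -15, "wx": 0, "wy": 0, "wz": -90.2, "hand": 0}

```text
time: 17.7
ee_pos: [0.5492, -0.0012, 0.1177]
ee_rot: [-0.0, 0.998, 0.067, 0.0]
force: [0.6, -0.8, 0.4]
finger_gap: 0.0855
gripper_force: 0.0
```

```bash
python3 go.py -.145 -.08 -.042 0; python3 st2.py
```

```text
t [ 1.49  0.3  15.97] w [-0.02 -0.01  0.07] | now own -0.16 -0.0771 0.1177 t= 17.7 F [ 0.6 -0.8  0.4] gap 0.08546013737229005Traceback (most recent call last):
  File "st2.py", line 11, in <module>
    f=grab_frame("top"); o,X,Y=bars(f); st(f,o,X,Y)
                               ~~~~^^^
  File "bars.py", line 11, in bars
    e=cv2.fitLine(B[(v>176)&(u<262)],cv2.DIST_HUBER,0,.001,.001).ravel()
      ~~~~~~~~~~~^^^^^^^^^^^^^^^^^^^^^^^^^^^^^^^^^^^^^^^^^^^^^^^
cv2.error: OpenCV(4.12.0) /io/opencv/modules/imgproc/src/linefit.cpp:50: error: (-215:Assertion failed) count > 0 in function 'fitLine2D_wods'
```

servo_tool:
  commands:
    - {"tx": 0, "ty": 0, "tz": 4, "wx": 0, "wy": 0, "wz": 0, "hand": 0}
    - {"tx": 0, "ty": 0, "tz": 8, "wx": 0, "wy": 0, "wz": 0, "hand": 0}
    - {"tx": 0, "ty": 0, "tz": 12, "wx": 0, "wy": 0, "wz": 0, "hand": 0}
    - {"tx": 0, "ty": 0, "tz": 15, "wx": 0, "wy": 0, "wz": 0, "hand": 0}
    - {"tx": 0, "ty": 0, "tz": 15.9, "wx": 0, "wy": 0, "wz": 0, "hand": 0}
    - {"tx": 1.5, "ty": 0, "tz": 15.9, "wx": 0, "wy": 0, "wz": 0, "hand": 0}
    - {"tx": 3, "ty": 0, "tz": 15.9, "wx": 0, "wy": 0, "wz": 0, "hand": 0}
    - {"tx": 3.8, "ty": 0, "tz": 15.9, "wx": 0, "wy": 0, "wz": 0, "hand": 0}
    - {"tx": 4.2, "ty": 0, "tz": 15.9, "wx": 0, "wy": 0, "wz": 0, "hand": 0}
    - {"tx": 4.6, "ty": 0, "tz": 15.9, "wx": 0, "wy": 0, "wz": 0, "hand": 0}
    - {"tx": 5, "ty": 0, "tz": 15.9, "wx": 0, "wy": 0, "wz": 0, "hand": 0}
    - {"tx": 5.2, "ty": 0, "tz": 15.9, "wx": 0, "wy": 0, "wz": 0, "hand": 0}
    - {"tx": 5.4, "ty": 0, "tz": 15.9, "wx": 0, "wy": 0, "wz": 0, "hand": 0}
    - {"tx": 5.6, "ty": 0, "tz": 15.9, "wx": 0, "wy": 0, "wz": 0, "hand": 0}
    - {"tx": 5.7, "ty": 0, "tz": 15.9, "wx": 0, "wy": 0, "wz": 0, "hand": 0}
    - {"tx": 5.7, "ty": 0, "tz": 15.9, "wx": 0, "wy": 0, "wz": 0, "hand": 0}

```text
time: 19.75
ee_pos: [0.604, 0.0069, -0.0416]
ee_rot: [0.0, 0.998, 0.067, -0.001]
force: [-8.9, -1.6, 6.6]
finger_gap: 0.0854
gripper_force: 4.3
```

servo_tool:
  commands:
    - {"tx": 0.1, "ty": 0, "tz": 0, "wx": 0, "wy": 0, "wz": 0, "hand": 0}
    - {"tx": 0.2, "ty": 0, "tz": 0, "wx": 0, "wy": 0, "wz": 0, "hand": 0}
    - {"tx": 0.3, "ty": 0, "tz": 0, "wx": 0, "wy": 0, "wz": 0, "hand": 0}
    - {"tx": 0.3, "ty": 0, "tz": 0, "wx": 0, "wy": 0, "wz": 0, "hand": 0}

```text
time: 20.25
ee_pos: [0.6069, 0.0073, -0.0416]
ee_rot: [0.0, 0.998, 0.067, -0.001]
force: [-9.3, -0.6, 6.5]
finger_gap: 0.0851
gripper_force: 4.4
```

servo_tool:
  commands:
    - {"tx": 0.1, "ty": 0, "tz": 0, "wx": 0, "wy": 0, "wz": 0, "hand": 0}
    - {"tx": 0.2, "ty": 0, "tz": 0, "wx": 0, "wy": 0, "wz": 0, "hand": 0}
    - {"tx": 0.2, "ty": 0, "tz": 0, "wx": 0, "wy": 0, "wz": 0, "hand": 0}

```text
time: 20.62
ee_pos: [0.6089, 0.0076, -0.0417]
ee_rot: [0.0, 0.998, 0.067, -0.001]
force: [-8.8, -1.2, 6.9]
finger_gap: 0.0855
gripper_force: 4.4
```

servo_tool:
  commands:
    - {"tx": 0.1, "ty": 0, "tz": 0, "wx": 0, "wy": 0, "wz": 0, "hand": 0}
    - {"tx": 0.2, "ty": 0, "tz": 0, "wx": 0, "wy": 0, "wz": 0, "hand": 0}
    - {"tx": 0.2, "ty": 0, "tz": 0, "wx": 0, "wy": 0, "wz": 0, "hand": 0}

```text
time: 21.0
ee_pos: [0.6091, 0.0076, -0.0418]
ee_rot: [-0.0, 0.998, 0.067, -0.003]
force: [-19.6, -2.5, 14.9]
finger_gap: 0.0854
gripper_force: 9.6
```

servo_tool:
  commands:
    - {"tx": 0.1, "ty": 0, "tz": 0, "wx": 0, "wy": 0, "wz": 0, "hand": 0}
    - {"tx": 0.1, "ty": 0, "tz": 0, "wx": 0, "wy": 0, "wz": 0, "hand": 0}
    - {"tx": -1, "ty": 0, "tz": 0, "wx": 0, "wy": 0, "wz": 0, "hand": 0}
    - {"tx": -3, "ty": 0, "tz": 0, "wx": 0, "wy": 0, "wz": 0, "hand": 0}
    - {"tx": -5, "ty": 0, "tz": -3, "wx": 0, "wy": 0, "wz": 0, "hand": 0}
    - {"tx": -6, "ty": 2, "tz": -7, "wx": 0, "wy": 0, "wz": 0, "hand": 0}
    - {"tx": -6, "ty": 6, "tz": -11, "wx": 0, "wy": 0, "wz": 0, "hand": 0}
    - {"tx": -6, "ty": 11, "tz": -15, "wx": 0, "wy": 0, "wz": 0, "hand": 0}
    - {"tx": -6, "ty": 16, "tz": -18, "wx": 0, "wy": 0, "wz": 0, "hand": 0}
    - {"tx": -6, "ty": 20, "tz": -20, "wx": 0, "wy": 0, "wz": 0, "hand": 0}
    - {"tx": -6, "ty": 24, "tz": -20, "wx": 0, "wy": 0, "wz": 0, "hand": 0}
    - {"tx": -6, "ty": 24, "tz": -20, "wx": 0, "wy": 0, "wz": 0, "hand": 0}
    - {"tx": -6, "ty": 24, "tz": -20, "wx": 0, "wy": 0, "wz": 0, "hand": 0}

```text
time: 22.62
ee_pos: [0.5851, -0.2371, 0.1583]
ee_rot: [-0.0, 0.998, 0.067, -0.0]
force: [0.4, 0.2, -0.9]
finger_gap: 0.0855
gripper_force: 0.0
```

```bash
python3 st2.py
python3 - <<'E'
from bars import *
f=grab_frame("top"); save(f,"top3.png",(215,100,420,245),3.8); P=cloud(f)
for nm,(a,b) in dict(jar=(228,182),hex=(203,212),spool=(235,235),meter=(167,219),probe=(384,215),driver=(408,210)).items(): print(nm,P[b,a].round(3))
E
```

```text
stand own -0.04456160539265064 -0.07285021492027655 rect (0.08894050866365433, 0.14644218981266022) ang -0.42099958419799766
jar [0.654 0.173 0.049]
hex [0.564 0.25  0.02 ]
spool [0.493 0.146 0.042]
meter [0.537 0.354 0.039]
probe [ 0.49 -0.15  0.66]
driver [ 0.5   -0.191  0.657]
```

View pics/top3.png

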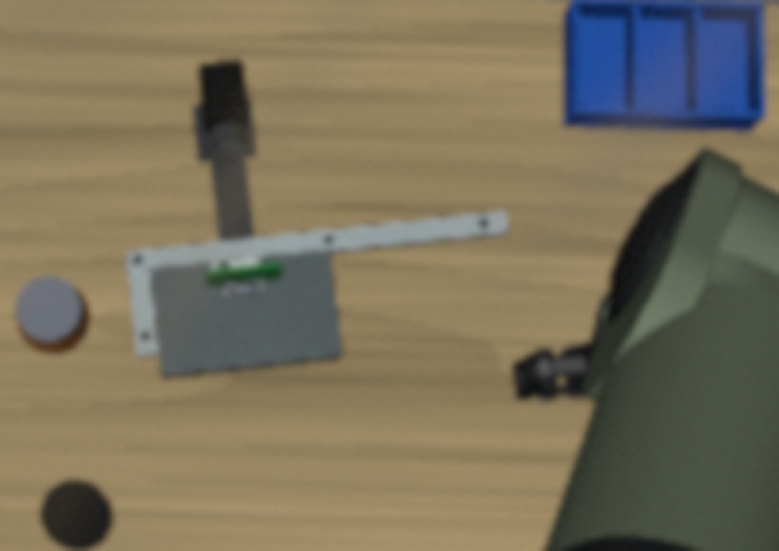

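The stand at (250,310) is flush against the long bar and its end is against the short bar. The jar and spool have not moved, and the hand is clear. Handing in.

```bash
python3 -c "
from rig import *; print(hand_in())"
```

```text
the job is handed in; nothing more can be done
None
```

The circuit-board stand is seated in the corner stop, its long side flush against the long bar and its end against the short bar, with the fingers clear; I handed it in at about 23 s on the robot clock, result not reported, and the arm hid the probe and screwdriver in my last check.

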